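# Change over the bead trays

## Robot

A 7-joint arm with a two-finger parallel gripper is mounted at the origin on the work surface; the furniture and walls round the work are solid. World frame = base frame: x ahead of the robot, y to its left, z up, the work surface at z = 0. Lengths are in m, angles in rad, forces in N, time in s.
With the tool pointing down it reaches from about 0.425 to 0.925 m from the base axis. Payload 6.8 kg.
Tool frame: the origin (TCP) lies at the very end of the fingers, on their centre line; the grasp point (between the pads) lies 19 mm behind it; y points along the fingers, x is the direction in which the jaws open and shut, and the axes are right-handed (so a half turn about y gives the same grasp; the last joint's range is limited). The gripper opens to 85 mm and grips with 20 to 120 N. Pads are 22 mm wide; open, the fingers measure 114 mm over their backs; the gripper's body (76 mm by 85 mm) begins 54 mm behind the grasp point. The pads swing forward as they close: fully open they stand 13 mm farther back than shut.
Start: joints at [-1.422, 0.477, 0.022, 1.555, -0.011, 1.109, -0.083], TCP at [0.171, 0.653, 0.231] pointing down, gripper open.
Joint ranges: [-2.96, 2.96], [-0.34, 2.1], [-1.41, 1.46], [0.24, 2.44], [-1.37, 4.51], [0.17, 1.92], [-2.96, 2.96]. Speed limits (rad/s): [2.39, 2.39, 3.14, 3.14, 3.14, 3.14, 3.14].

## Interface

Orientations are given as a rotation vector (axis times angle).
In Python, from bench import r, imaging gives the robot as it stands.
- The arm moves only by the shell command python3 -m jog 'ROWS' [FORCE]. ROWS is text: rows parted by semicolons, each of 7 numbers parted by spaces: the turn, a rotation vector about the tool's x, y, z in degrees, then the shift along the tool's x, y, z in mm, then the opening, from 0 (shut) to 1 (fully open). A call has exactly 5 rows; each row shifts and turns the commanded pose from where the row before left it, along the tool's axes as they then stand; what a row does not reach is not made up. A row lasts 1/12 s, in which the tool goes at most 41.7 mm and 7.16 degrees, less where a joint would pass 70% of its speed; a pose out of reach is approached as far as the arm can. A call with a gripper value outside its range is refused whole. The fingers move at their own pace and stop on an object; FORCE is the grip in N (left out, the last holds). Time passes only in rows, so rows that do not move let the fingers close, or fill a call up. It gives the time, the measured TCP pose, the force and the opening at its end, in the units of the state.
- r.get_obs(): the state, without advancing time (a new reading comes with each control period).
- imaging.grab_frame(name): name is "scene" or "top" or "wrist"; returns a dict with "color" (400x640x3 uint8, red, green, blue), "z_map" (400x640 float32, m along the optical axis (not along the pixel's ray), 0 where there is no reading), "fx", "fy", "cx", "cy" (pixels), "world_to_cam" (4x4, takes a point from world to camera coordinates); the wrist camera has in their place "hand_eye" (4x4, takes a point from camera to tool coordinates, whose origin is the TCP and whose axes are the tool frame's). Camera axes: x right, y up, looking along -z (the intrinsics and any distortion apply to the point x, -y, -z); pixel columns grow to the right and rows downward; lengths in m; the calibration is good to about 2 mm. A picture is of the moment at which its call begins: read the wrist's pose just before it.
- r.hand_in(): hands the job in, once; it reports no verdict.
The state is a dict: "clock": time; "joints": joint angles; "qvel": joint speeds; "tau": joint torques, N m; "tcp_pos": TCP position; "orientation": TCP orientation; "contact_force": force on the tool from outside, world axes, zero at the start; "moment": the same for the moment, N m; "grip_width": finger opening in m.
Only numpy, scipy, OpenCV 4.12 (cv2) and the standard library are available. Lean on these libraries where they do the work, as an engineer would, in place of code of your own. Each camera call takes 0.05 s, during which the arm holds its last target.

## Task

The silver beads are done with and the gold ones are next: push the blue tray fully home into its case, and only then hook a fingertip behind the front lip of the orange tray and draw it out all the way to its stop. Use the fingertips only: do not pinch the lips, and leave the wax jar, thread spool, glass dish and ring where they stand.

Things in the scene. Friction and masses are not known exactly. Their poses are not given: they have to be found in the camera images.
- blue_case: Case of the blue tray, fixed: pale wood, clear roof, silver and white beads; 160 (x) x 116 (y) x 42 mm high. Origin: centre of its underside, on the table. Its -x axis is the way the tray slides out. The roof covers only the rear 108 mm; the front 52 mm is open above even when the tray is home. The base, 5 mm thick, ends at the front edge, 80 mm along -x from the origin.
- blue_tray (a joint): How far the blue tray is slid out, in m: 0 = fully home (outside of its lip flush with the front edge of the wooden base), 0.075 = fully out, at its stop. Starts 0.045 to 0.070 out; about 2.5 N of friction plus 8 N per m/s; no spring, stays where it is left.
- blue_lip (a point): Middle of the top edge of the blue tray's front lip, an upright blue plate 100 mm wide and 6 mm thick that closes the front of the tray; it moves with the tray. The top edge is 36 mm above the table, its lower edge 6 mm. Its outer half is tray_c0 in the rules, its inner half (facing the well) tray_c1. Axes as the case's.
- blue_well (a point): Centre of the floor of the blue tray's finger well, 10 mm above the table; moves with the tray. The well is the empty, open compartment right behind the lip: 46 mm long (case x) from the lip's inner face to the next wall (top 34 mm above the table), 94 mm wide (case y), 26 mm deep below the lip's top; side walls 20 mm above the table. Axes as the case's.
- orange_case: Case of the orange tray, fixed: pale wood, clear roof, gold and copper beads; 160 (x) x 116 (y) x 42 mm high. Origin: centre of its underside, on the table. Its -x axis is the way the tray slides out. The roof covers only the rear 108 mm; the front 52 mm is open above even when the tray is home. The base, 5 mm thick, ends at the front edge, 80 mm along -x from the origin.
- orange_tray (a joint): How far the orange tray is slid out, in m: 0 = fully home (outside of its lip flush with the front edge of the wooden base), 0.075 = fully out, at its stop. Starts 0 to 0.010 out; about 2.5 N of friction plus 8 N per m/s; no spring, stays where it is left.
- orange_lip (a point): Middle of the top edge of the orange tray's front lip, an upright orange plate 100 mm wide and 6 mm thick that closes the front of the tray; it moves with the tray. The top edge is 36 mm above the table, its lower edge 6 mm. Its outer half is tray_c0 in the rules, its inner half (facing the well) tray_c1. Axes as the case's.
- orange_well (a point): Centre of the floor of the orange tray's finger well, 10 mm above the table; moves with the tray. The well is the empty, open compartment right behind the lip: 46 mm long (case x) from the lip's inner face to the next wall (top 34 mm above the table), 94 mm wide (case y), 26 mm deep below the lip's top; side walls 20 mm above the table. Axes as the case's.
- cream_jar: White wax jar, loose, 45 mm across, 17 mm high; bystander. Origin: centre of its underside.
- spool_blue: Standing spool of blue thread, loose, 51 mm across, 60 mm high; bystander. Origin: centre of its underside.
- glass_dish: Eight-sided glass dish, loose, 67 mm across, 18 mm high; bystander. Origin: centre of its underside.
- ring_gold: Gold finger ring lying flat, loose, 21 mm across, 7 mm high; bystander. Origin: centre of its underside.

How it is judged:
By the outcome, as a careful person would: the job done as asked, in the order asked, and still so for the second after the job is handed in, with the robot touching nothing.
It also fails if it takes over 45 s, if anything falls off the work surface, if the arm or the gripper's body presses on something with over 40 N, if the wrist force passes 120 N, or if a joint passes its speed limit or range.

## Working session

There is one attempt and no reset: what is moved stays moved. The work goes in short steps, Python scripts to look and compute and a shell command to move; the robot and the scene stay as the last step left them, time stands still between calls to the robot, and variables do not carry over. Pictures are saved under pics/ and viewed, and the job is handed in when it is done.

```bash
mkdir -p pics; ls; python3 - <<'E'
from bench import r, imaging
import cv2
print(r.get_obs())
for n in ["scene","top","wrist"]:
    f=imaging.grab_frame(n)
    cv2.imwrite(f"pics/{n}0.png",f["color"][:,:,::-1])
    print(n,f["fx"],f["fy"],f["cx"],f["cy"],[k for k in f]); print(f.get("world_to_cam",f.get("hand_eye")))
E
```

```text
pics
{'clock': 0.0, 'joints': array([-1.4221133 ,  0.47778604,  0.02233415,  1.55642779, -0.01148843,
        1.10927896, -0.08312534]), 'qvel': array([-0.00135204,  0.00030471, -0.00089083,  0.00085672, -0.00059279,
        0.0008025 ,  0.00055297]), 'tau': array([-4.51915248e-04, -5.96455657e+01,  1.60789534e+00, -2.81191313e+01,
        1.24386919e-02,  9.64267325e-03, -3.52686435e-06]), 'tcp_pos': array([0.17129722, 0.65231106, 0.23034502]), 'orientation': array([-1.32101147, -1.01706949,  1.01926015]), 'contact_force': array([-1.13242261, -0.14300901,  0.19901268]), 'moment': array([0.00758147, 0.01191961, 0.06611731]), 'grip_width': 0.085347122765107}
scene 394.53285388513405 394.53285388513405 315.9865634385078 199.262316139577 ['color', 'z_map', 'fx', 'fy', 'cx', 'cy', 'world_to_cam']
[[-0.67714888 -0.73582469 -0.00560483  0.32758929]
 [ 0.37972466 -0.35594888  0.85387914 -0.18590977]
 [-0.63030038  0.57607501  0.52044117 -0.79321492]
 [ 0.          0.          0.          1.        ]]
top 512.1037637438835 512.1037637438835 316.0624083030383 201.828429782797 ['color', 'z_map', 'fx', 'fy', 'cx', 'cy', 'world_to_cam']
[[-0.02436701 -0.99964904 -0.01039484  0.07580401]
 [ 0.99543202 -0.02522173  0.09208126 -0.37842107]
 [-0.09231112 -0.00810361  0.99569724 -1.20512661]
 [ 0.          0.          0.          1.        ]]
wrist 291.7032537072945 291.7032537072945 314.4652745244888 201.38045025817945 ['color', 'z_map', 'fx', 'fy', 'cx', 'cy', 'hand_eye']
[[ 9.99999931e-01 -3.38653361e-04  1.53376086e-04  7.42833946e-04]
 [ 2.53218540e-04  3.18391106e-01 -9.47959408e-01 -1.42194691e-01]
 [ 2.72196058e-04  9.47959381e-01  3.18391170e-01  8.21733073e-02]
 [ 0.00000000e+00  0.00000000e+00  0.00000000e+00  1.00000000e+00]]
```

View pics/top0.png

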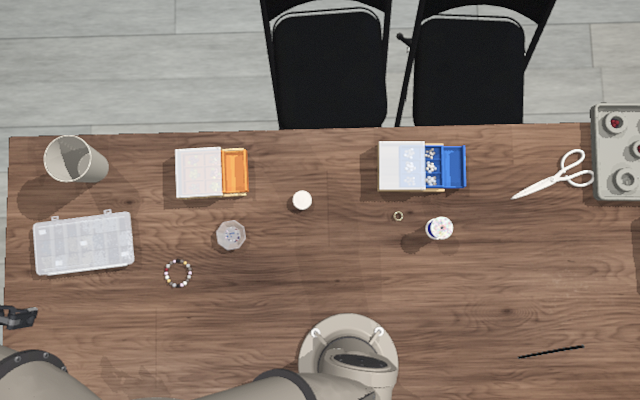

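View pics/scene0.png

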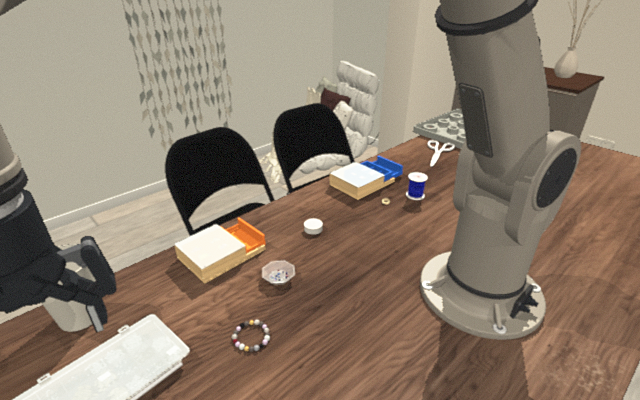

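View pics/wrist0.png

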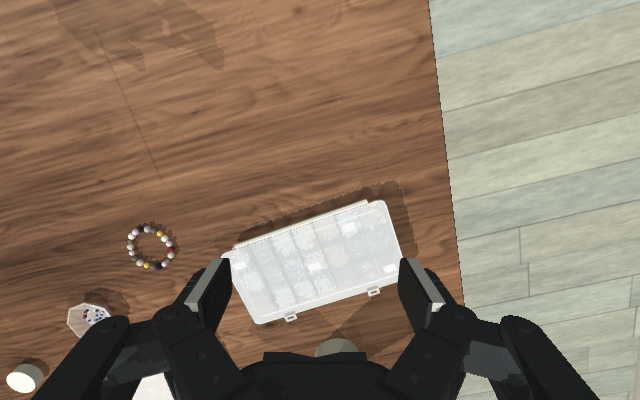

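The top view shows the orange tray at about (212,172) and nearly home. The blue tray, at about (422,166), is well out. Both slide to image right, which is world -y. I'll enlarge both.

```bash
cat > h.py <<'E'
import numpy as np, cv2
from bench import r, imaging
from scipy.spatial.transform import Rotation as R
def deproj(f,u,v,z=None,depth=None):
    W=np.linalg.inv(f["world_to_cam"])
    d=np.array([(u-f["cx"])/f["fx"],-(v-f["cy"])/f["fy"],-1.0])
    o=W[:3,3]; dw=W[:3,:3]@d
    s=(z-o[2])/dw[2] if z is not None else depth
    return o+s*dw
def proj(f,p):
    c=f["world_to_cam"]@np.append(p,1); return f["fx"]*c[0]/-c[2]+f["cx"], f["fy"]*-c[1]/-c[2]+f["cy"]
def crop(f,x0,y0,x1,y1,k,name):
    im=cv2.resize(f["color"][y0:y1,x0:x1,::-1],None,fx=k,fy=k,interpolation=cv2.INTER_CUBIC)
    for u in range((x0+9)//10*10,x1,10):
        cv2.putText(im,str(u),((u-x0)*k,8),0,.3,(0,0,255),1); cv2.line(im,((u-x0)*k,10),((u-x0)*k,16),(0,0,255),1)
    for v in range((y0+9)//10*10,y1,10):
        cv2.putText(im,str(v),(0,(v-y0)*k+3),0,.3,(0,0,255),1);cv2.line(im,(20,(v-y0)*k),(26,(v-y0)*k),(0,0,255),1)
    cv2.imwrite("pics/"+name,im)
E
python3 - <<'E'
from h import *
f=imaging.grab_frame("top")
crop(f,370,130,470,205,8,"tb.png"); crop(f,165,140,265,205,8,"to.png")
z=f["z_map"]
import numpy as np
def at(u,v):
    return np.round(deproj(f,u,v,depth=z[v,u])*1000).astype(int)
for uv in [(390,150),(465,165),(455,165),(432,168),(420,168),(302,200),(440,228),(225,170),(236,170),(247,170),(190,170),(330,240),(398,216)]: print(uv,at(*uv))
E
```

```text
(390, 150) [ 496 -111   42]
(465, 165) [ 457 -287   36]
(455, 165) [ 461 -270   13]
(432, 168) [ 455 -214   17]
(420, 168) [ 451 -179   47]
(302, 200) [386 100  15]
(440, 228) [ 309 -217   54]
(225, 170) [461 282  26]
(236, 170) [463 258   9]
(247, 170) [461 230  22]
(190, 170) [461 362  43]
(330, 240) [289  35   2]
(398, 216) [ 342 -130    1]
```

View pics/tb.png

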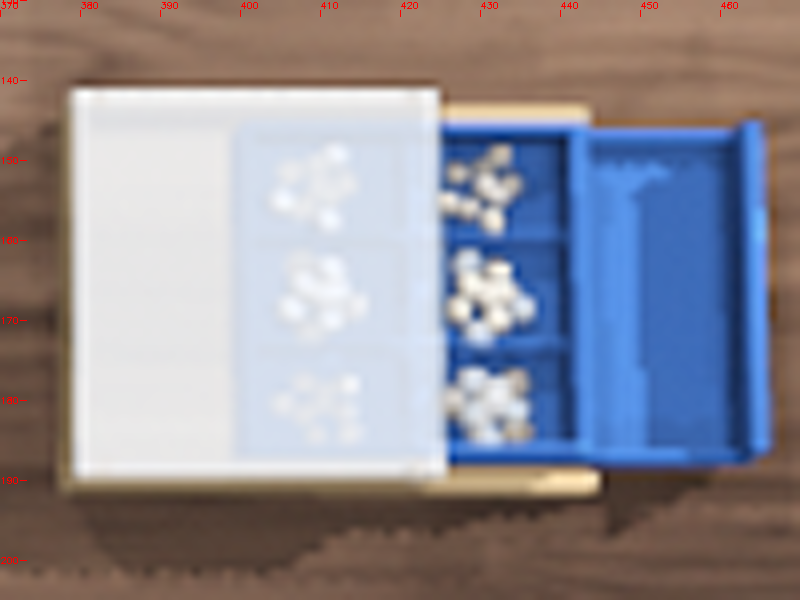

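View pics/to.png

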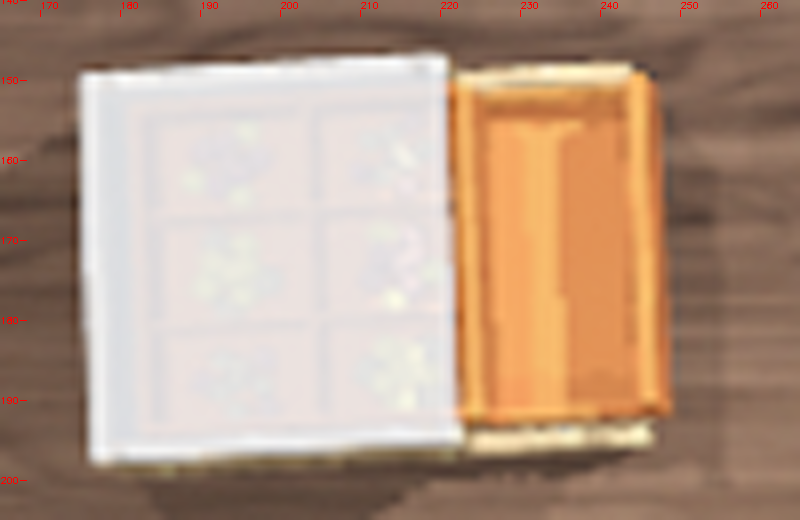

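Crop readings, in top-image pixels:
- Blue roof corners: (378.5,141), (424.5,141), (425.5,189), (379,189.5).
- Blue lip top, outer edge: about (465,145) to (466.5,186).
- Orange roof corners: (174.5,149), (220.5,147), (222.5,194.5), (176,197.5).
- Orange lip top, outer edge: about (246.5,150.5) to (248.5,191.5); inner edge about (243.5,150.5) to (246,191.5).

```bash
python3 - <<'E'
from h import *
f=imaging.grab_frame("top")
np.set_printoptions(precision=1,suppress=True)
def P(l,z): return np.array([deproj(f,u-.5,v-.5,z=z)*1000 for u,v in l])
for nm,ro,lo,li in [("blue",[(378.7,141),(424.7,141),(425.7,189.3),(379,189.5)],[(465.3,145),(466.6,187)],[(462.5,146),(463.5,187)]),
  ("orange",[(174.7,149),(220.7,147),(222.7,194.7),(176.2,197.6)],[(246.2,150),(248.5,191.5)],[(243.3,151),(246,191.5)])]:
    A=P(ro,.042); print(nm,"roof",A.tolist()); e=A[[1,2]].mean(0)-A[[0,3]].mean(0)
    print(" axis out",e, np.degrees(np.arctan2(e[1],e[0])), np.linalg.norm(e), "side",A[1]-A[2],np.linalg.norm(A[1]-A[2]), "side yaw",np.degrees(np.arctan2(*(A[1]-A[2])[[1,0]])))
    lo=P(lo,.036); print(" lip outer",lo,"inner",P(li,.036)); d=lo[0]-lo[1]; print(np.linalg.norm(d),np.degrees(np.arctan2(d[1],d[0])))
    c=A.mean(0); ax=e/np.linalg.norm(e)
    # roof centre is 80-54=26mm behind origin (rear 108 covers +x end)
    print(" roof centre",c," lipouter along axis from roof centre",(lo.mean(0)-c)@ax, "slide ~",(lo.mean(0)-c)@ax-26-80)
E
```

```text
blue roof [[519.783448888552, -84.22015540005366, 42.000000000000036], [516.8973103111523, -192.68942866162143, 42.000000000000036], [402.0991813574153, -189.99917088383572, 42.000000000000036], [404.42274436253047, -80.8221457651337, 42.000000000000036]]
 axis out [  -2.6 -108.8    0. ] -91.3712014714198 108.85432029691366 side [114.8  -2.7   0. ] 114.82964729628739 side yaw -1.3424627212896432
 lip outer [[ 506.  -289.5   36. ]
 [ 405.8 -287.4   36. ]] inner [[ 503.8 -282.8   36. ]
 [ 405.9 -280.2   36. ]]
100.23987058506063 -1.1817936835692202
 roof centre [ 460.8 -136.9   42. ]  lipouter along axis from roof centre 151.60481510062093 slide ~ 45.604815100620925
orange roof [[513.3835344406031, 399.280556461133, 42.000000000000036], [515.3010011892619, 290.02060076502096, 42.000000000000036], [401.5198889467775, 286.1226262536473, 42.000000000000036], [397.45670817395, 395.6070451744632, 42.000000000000036]]
 axis out [   3.  -109.4    0. ] -88.43387736277347 109.413058602855 side [113.8   3.9   0. ] 113.84786211619505 side yaw 1.962102251181844
 lip outer [[507.7 230.5  36. ]
 [408.2 226.2  36. ]] inner [[505.5 237.4  36. ]
 [408.4 232.1  36. ]]
99.55462525920265 2.4600888448564895
 roof centre [456.9 342.8  42. ]  lipouter along axis from roof centre 114.38698158202621 slide ~ 8.386981582026209
```

```bash
python3 - <<'E'
from h import *
np.set_printoptions(precision=3,suppress=True)
o=r.get_obs(); M=R.from_rotvec(o["orientation"]).as_matrix()
print(o["clock"],o["tcp_pos"]); print(M)
f=imaging.grab_frame("top")
for n,u,v,z in [("jar",302,200,.017),("dish",231,235,.018),("spool",440,228,.06),("ring",398,216,.004),("cup",75,160,.1),("box",83,243,.02)]: print(n,deproj(f,u,v,z=z))
E
```

```text
0.25 [0.171 0.653 0.231]
[[ 0.254 -0.    -0.967]
 [ 0.967 -0.001  0.254]
 [-0.001 -1.    -0.   ]]
jar [0.386 0.1   0.017]
dish [0.306 0.271 0.018]
spool [ 0.309 -0.216  0.06 ]
ring [ 0.342 -0.13   0.004]
cup [0.481 0.607 0.1  ]
box [0.296 0.623 0.02 ]
```

```bash
python3 - <<'E'
from h import *
f=imaging.grab_frame("top"); z=f["z_map"]
for uv in [(330,20),(330,70),(300,120),(470,20),(470,70),(75,140),(380,120),(60,260)]:
    print(uv,np.round(deproj(f,*uv,depth=z[uv[1],uv[0]]),3))
o=r.get_obs();M=R.from_rotvec(o["orientation"])
d=np.array([.470-.171,.15-.653,0])/15*1000
for i in range(15):
    Mi=M*R.from_rotvec([0,np.radians(5.1*i),0]); print(i+1,np.round(Mi.inv().apply(d),0))
print(Mi.as_matrix().round(3))
E
```

```text
(330, 20) [ 0.964  0.013 -0.272]
(330, 70) [ 0.808  0.017 -0.276]
(300, 120) [ 0.658  0.111 -0.284]
(470, 20) [ 0.954 -0.415 -0.277]
(470, 70) [ 0.796 -0.406 -0.275]
(75, 140) [0.527 0.607 0.101]
(380, 120) [ 0.654 -0.131 -0.293]
(60, 260) [0.257 0.675 0.024]
1 [-27.   0. -28.]
2 [-25.   0. -30.]
3 [-22.   0. -32.]
4 [-19.   0. -34.]
5 [-16.   0. -36.]
6 [-13.   0. -37.]
7 [ -9.   0. -38.]
8 [ -6.   0. -39.]
9 [ -3.   0. -39.]
10 [  1.   0. -39.]
11 [  4.   0. -39.]
12 [  8.   0. -38.]
13 [ 11.   0. -37.]
14 [ 14.   0. -36.]
15 [ 18.   0. -35.]
[[ 0.998 -0.    -0.068]
 [ 0.068 -0.     0.998]
 [-0.    -1.    -0.   ]]
```

```bash
python3 -m jog '0 5.1 0 -27 0 -28 0; 0 5.1 0 -25 0 -30 0; 0 5.1 0 -22 0 -32 0; 0 5.1 0 -19 0 -34 0; 0 5.1 0 -16 0 -36 0' 20; python3 -m jog '0 5.1 0 -13 0 -37 0; 0 5.1 0 -9 0 -38 0; 0 5.1 0 -6 0 -39 0; 0 5.1 0 -3 0 -39 0; 0 5.1 0 1 0 -39 0'; python3 -m jog '0 5.1 0 4 0 -39 0; 0 5.1 0 8 0 -38 0; 0 5.1 0 11 0 -37 0; 0 5.1 0 14 0 -36 0; 0 5.1 0 18 0 -35 0'
```

```text
clock: 0.77
tcp_pos: [0.272, 0.4836, 0.2314]
orientation: [-1.463, -0.675, 0.675]
contact_force: [1.6, -0.8, 0.4]
grip_width: 0.0255
clock: 1.18
tcp_pos: [0.372, 0.3151, 0.2316]
orientation: [-1.545, -0.329, 0.329]
contact_force: [0.3, 0.2, -0.4]
grip_width: 0.0002
clock: 1.6
tcp_pos: [0.4711, 0.1478, 0.2317]
orientation: [-1.57, 0.019, -0.02]
contact_force: [-0.7, 0.6, -0.3]
grip_width: -0.0002
```

```bash
python3 -m jog '0 0 0 0 0 -40 0; 0 0 0 -1 0 -40 0; 0 0 0 -1 0 -40 0; 0 0 0 -1 0 -40 0; 0 0 0 -1 0 -40 0'; python3 -m jog '0 0 0 0 0 -40 0; 0 0 0 0 0 -40 0; 0 0 0 0 0 -40 0; 0 0 0 0 0 -40 0; 0 0 0 0 5 -40 0'; python3 -m jog '0 0 0 0 10 -40 0; 0 0 0 0 20 -38 0; 0 0 0 0 40 0 0; 0 0 0 0 40 0 0; 0 0 0 0 20 0 0'
python3 - <<'E'
from h import *
o=r.get_obs(); print(o["tcp_pos"],R.from_rotvec(o["orientation"]).as_matrix().round(3))
f=imaging.grab_frame("top"); crop(f,370,120,520,230,5,"t1.png")
w=imaging.grab_frame("wrist"); cv2.imwrite("pics/w1.png",w["color"][:,:,::-1])
E
```

```text
clock: 2.02
tcp_pos: [0.4619, -0.0522, 0.2316]
orientation: [-1.57, 0.016, -0.017]
contact_force: [1.2, -0.9, -0.2]
grip_width: 0.0004
clock: 2.43
tcp_pos: [0.4584, -0.2524, 0.2272]
orientation: [-1.571, 0.014, -0.018]
contact_force: [1.5, 0.1, 0.1]
grip_width: -0.0005
clock: 2.85
tcp_pos: [0.4544, -0.3267, 0.0929]
orientation: [-1.569, 0.021, -0.014]
contact_force: [-0.0, 0.6, 0.0]
grip_width: 0.0002
[ 0.45439707 -0.32670785  0.09294916] [[ 1.    -0.004  0.023]
 [-0.023  0.002  1.   ]
 [-0.004 -1.     0.002]]
```

View pics/t1.png

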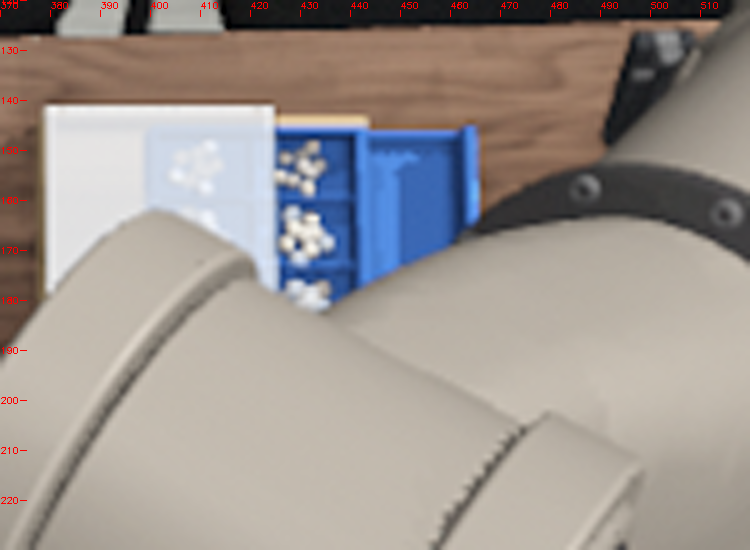

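View pics/w1.png

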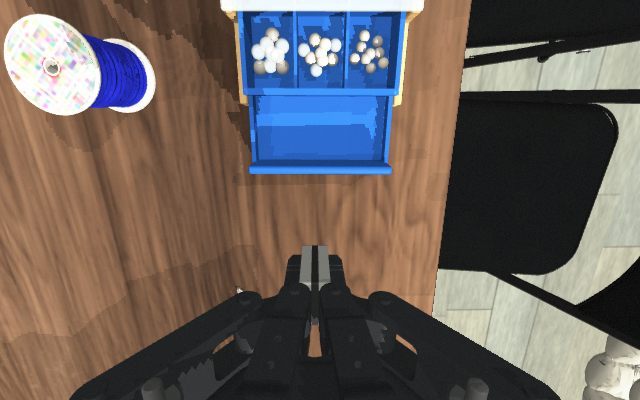

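The wrist view shows the shut fingertips at about (314,248). They are centred on the blue lip, which spans (250–391, 170), and its path is clear. I'll lower and start the push.

```bash
python3 -m jog '0 0 0 1 25 0 0; 0 0 0 0 25 0 0; 0 0 0 0 20 0 0; 0 0 0 0 0 5 0; 0 0 0 0 0 8 0'; python3 -m jog '0 0 0 0 0 5 0; 0 0 0 0 0 5 0; 0 0 0 0 0 5 0; 0 0 0 0 0 5 0; 0 0 0 0 0 5 0'
```

```text
clock: 3.37
tcp_pos: [0.4581, -0.3149, 0.0281]
orientation: [-1.572, 0.017, -0.018]
contact_force: [0.6, 0.4, 0.7]
grip_width: 0.0001
clock: 3.78
tcp_pos: [0.4594, -0.29, 0.0281]
orientation: [-1.573, 0.015, -0.019]
contact_force: [0.8, -3.1, 1.4]
grip_width: 0.0002
```

```bash
python3 -m jog '0 0 0 -1 2 4 0; 0 0 0 -1 2 5 0; 0 0 0 0 2 5 0; 0 0 0 0 0 5 0; 0 0 0 0 0 5 0'; python3 -m jog '0 0 0 0 0 3 0; 0 0 0 0 0 2 0; 0 0 0 0 0 1 0; 0 0 0 0 0 1 0; 0 0 0 0 0 1 0'
```

```text
clock: 4.2
tcp_pos: [0.4564, -0.2646, 0.0205]
orientation: [-1.571, 0.017, -0.016]
contact_force: [1.7, -2.5, -1.1]
grip_width: -0.0005
clock: 4.62
tcp_pos: [0.4565, -0.2572, 0.0207]
orientation: [-1.571, 0.017, -0.016]
contact_force: [-0.1, -2.7, -1.9]
grip_width: -0.0001
```

```bash
python3 -m jog '0 0 0 0 0 1 0; 0 0 0 0 0 1 0; 0 0 0 0 0 1 0; 0 0 0 0 0 1 0; 0 0 0 0 0 0 0'; python3 -c "
from h import *
w=imaging.grab_frame('wrist'); cv2.imwrite('pics/w2.png',w['color'][:,:,::-1])"
```

```text
clock: 5.03
tcp_pos: [0.4566, -0.2556, 0.0209]
orientation: [-1.574, 0.018, -0.018]
contact_force: [-0.2, -9.6, -5.8]
grip_width: -0.0001
```

View pics/w2.png

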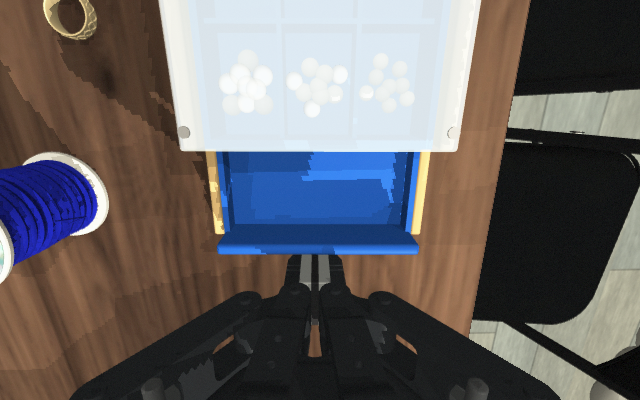

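The force rose to 9.6 N and the TCP lagged its target. The wrist view shows the lip at (219–417, 245), level with the ends of the case's side walls. I'll press slightly more to confirm it is on the hard stop.

```bash
python3 -m jog '0 0 0 0 0 1 0; 0 0 0 0 0 1 0; 0 0 0 0 0 1 0; 0 0 0 0 0 0 0; 0 0 0 0 0 0 0'
```

```text
clock: 5.5
tcp_pos: [0.4566, -0.2555, 0.0211]
orientation: [-1.579, 0.018, -0.021]
contact_force: [0.2, -16.3, -10.0]
grip_width: -0.0001
```

The tray is held on its stop: the force rose to 16 N and it moved only 0.1 mm. I'll back off and rise.

```bash
python3 -m jog '0 0 0 0 0 -10 0; 0 0 0 0 0 -15 0; 0 0 0 0 0 -15 0; 0 0 0 0 10 -5 0; 0 0 0 0 -20 0 0'; python3 -m jog '0 0 0 0 -35 0 0; 0 0 0 0 -40 0 0; 0 0 0 0 -40 0 0; 0 0 0 0 -20 20 0; 0 0 0 0 0 40 0'
```

```text
clock: 5.92
tcp_pos: [0.4537, -0.2943, 0.0273]
orientation: [-1.568, 0.022, -0.013]
contact_force: [0.2, 0.5, 0.2]
grip_width: 0.0
clock: 6.33
tcp_pos: [0.4595, -0.2396, 0.1702]
orientation: [-1.574, 0.015, -0.028]
contact_force: [1.4, -0.3, -1.2]
grip_width: 0.0003
```

```bash
python3 -m jog '0 0 0 0 0 40 0; 0 0 0 0 0 40 0; 0 0 0 0 0 40 0; 0 0 0 0 0 40 0; 0 0 0 0 0 40 0'; python3 -m jog '0 -3.3 0 0 0 40 0; 0 0 0 0 0 40 0; 0 0 0 0 0 30 0; 0 0 0 0 0 0 0; 0 0 0 0 0 0 0'; python3 - <<'E'
from h import *
o=r.get_obs(); print(o["tcp_pos"],R.from_rotvec(o["orientation"]).as_matrix().round(3))
f=imaging.grab_frame("top"); crop(f,370,130,470,205,8,"tb2.png"); cv2.imwrite("pics/t2.png",f["color"][:,:,::-1])
w=imaging.grab_frame("wrist"); cv2.imwrite("pics/w3.png",w["color"][:,:,::-1])
E
```

```text
clock: 6.75
tcp_pos: [0.4607, -0.0323, 0.1654]
orientation: [-1.569, 0.017, -0.015]
contact_force: [0.4, -0.2, -0.0]
grip_width: 0.0001
clock: 7.17
tcp_pos: [0.4591, 0.0771, 0.1653]
orientation: [-1.57, -0.032, 0.034]
contact_force: [-0.3, -1.2, -0.7]
grip_width: -0.0003
[0.45908558 0.07714193 0.16527317] [[ 0.999 -0.002 -0.042]
 [ 0.042  0.     0.999]
 [-0.002 -1.     0.   ]]
```

View pics/tb2.png

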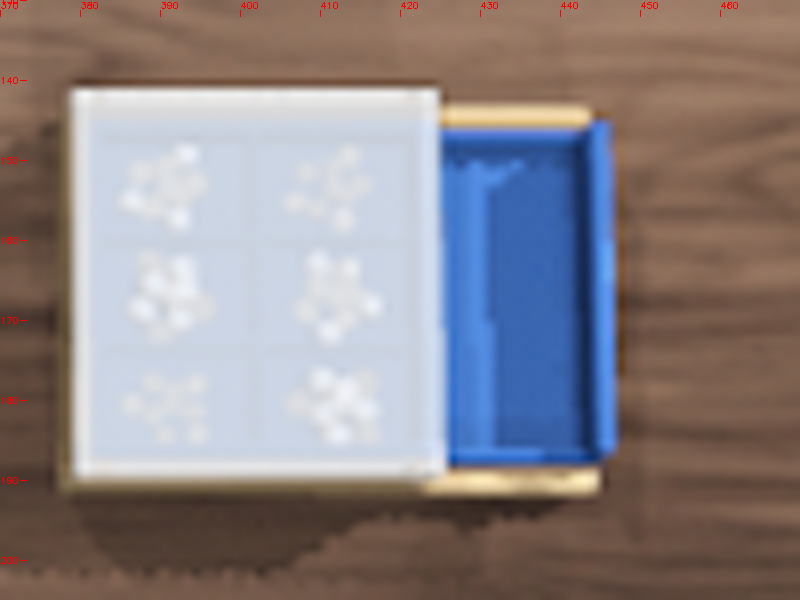

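View pics/w3.png

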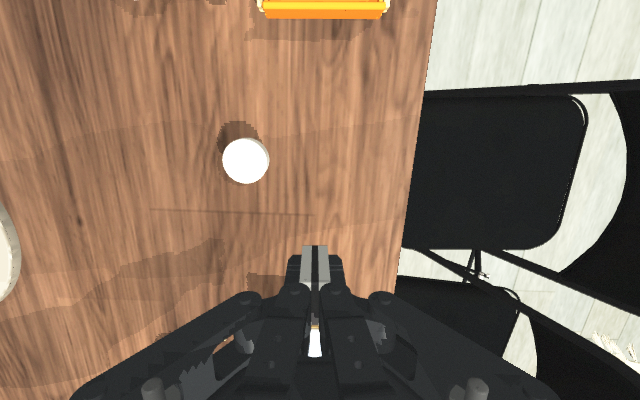

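The blue lip is now at u≈446, having moved about 20 px or 45 mm. That agrees with the hard stop, so it is home. In the wrist view the orange lip is straight ahead at about (323,8), and the jar is untouched at (245,161).

```bash
python3 -m jog '0 0 0 1 0 35 0; 0 0 0 1 0 35 0; 0 0 0 1 0 35 0; 0 0 0 1 0 35 0; 0 0 0 1 0 35 0'; python3 -m jog '0 0 0 0 20 4 0; 0 0 0 0 20 0 0; 0 0 0 0 20 0 0; 0 0 0 0 20 0 0; 0 0 0 0 0 0 0'; python3 - <<'E'
from h import *
o=r.get_obs(); M=R.from_rotvec(o["orientation"]).as_matrix(); print(o["tcp_pos"],M.round(3))
w=imaging.grab_frame("wrist"); cv2.imwrite("pics/w4.png",w["color"][:,:,::-1])
f=imaging.grab_frame("scene"); cv2.imwrite("pics/s4.png",f["color"][:,:,::-1])
E
```

```text
clock: 7.68
tcp_pos: [0.4589, 0.2494, 0.1658]
orientation: [-1.571, -0.026, 0.026]
contact_force: [1.1, -0.6, -0.1]
grip_width: 0.0003
clock: 8.1
tcp_pos: [0.4567, 0.2508, 0.0827]
orientation: [-1.575, -0.023, 0.03]
contact_force: [-0.4, -0.4, 0.3]
grip_width: -0.0003
[0.45674364 0.25080045 0.08274261] [[ 0.999 -0.005 -0.034]
 [ 0.034 -0.004  0.999]
 [-0.005 -1.    -0.004]]
```

View pics/w4.png

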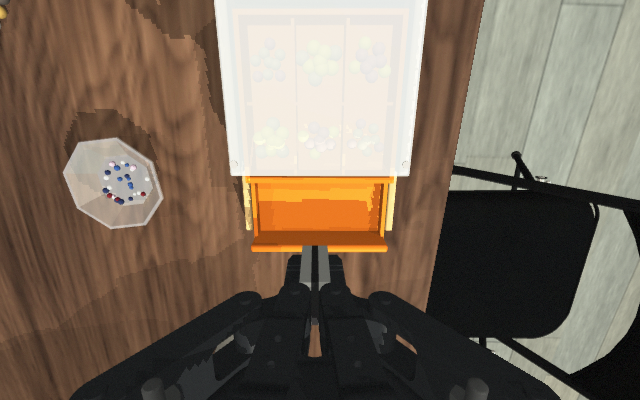

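View pics/s4.png

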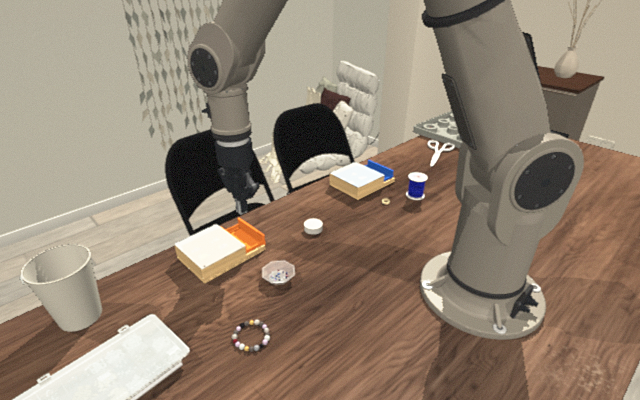

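```bash
python3 - <<'E'
from h import *
o=r.get_obs(); w=imaging.grab_frame("wrist"); M=np.eye(4); M[:3,:3]=R.from_rotvec(o["orientation"]).as_matrix(); M[:3,3]=o["tcp_pos"]
f=dict(w); f["world_to_cam"]=np.linalg.inv(M@w["hand_eye"])
im=w["color"][150:270,220:420,::-1]
crop(w,225,165,415,265,4,"w4c.png")
for u,v in [(270,178),(270,232),(270,237),(270,244),(270,249),(270,210)]:
    print(u,v,w["z_map"][v,u],deproj(f,u,v,depth=w["z_map"][v,u]).round(4), deproj(f,u,v,z=.036).round(4))
E
```

```text
270 178 0.19961195 [0.427  0.2851 0.0336] [0.4274 0.2857 0.036 ]
270 232 0.2353415 [0.4233 0.235  0.0128] [0.4268 0.2457 0.036 ]
270 237 0.22685915 [0.4246 0.2349 0.0218] [0.4267 0.2418 0.036 ]
270 244 0.21441036 [0.4265 0.2355 0.0348] [0.4267 0.2361 0.036 ]
270 249 0.21353956 [0.4267 0.2324 0.0367] [0.4266 0.232  0.036 ]
270 210 0.23268972 [0.4231 0.2527 0.0096] [0.4271 0.2626 0.036 ]
```

View pics/w4c.png

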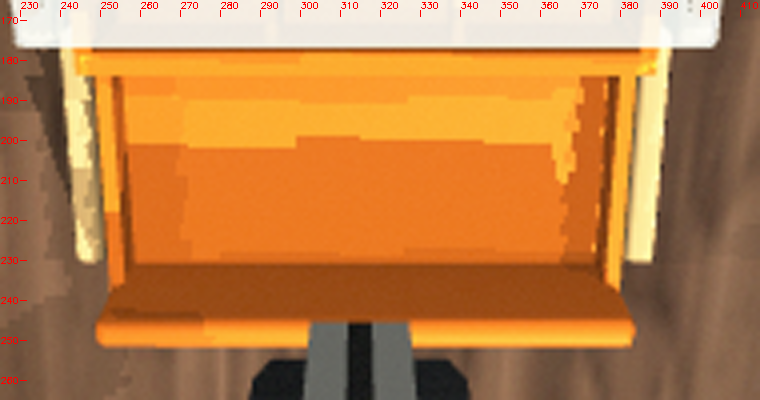

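The wrist data agree with the top view: the lip's inner face is at y≈0.235 and the rear wall at about 0.281, so the well centre is about 0.258. I'll move +6 mm and descend into the well.

```bash
python3 -m jog '0 0 0 0 0 6 0; 0 0 0 0 15 0 0; 0 0 0 0 15 0 0; 0 0 0 0 10 0 0; 0 0 0 0 0 0 0'; python3 -m jog '0 0 0 0 8 0 0; 0 0 0 0 7 0 0; 0 0 0 0 4 0 0; 0 0 0 0 0 0 0; 0 0 0 0 0 0 0'
```

```text
clock: 8.67
tcp_pos: [0.4576, 0.2598, 0.0451]
orientation: [-1.571, -0.028, 0.03]
contact_force: [-0.9, -0.3, 0.4]
grip_width: 0.0001
clock: 9.08
tcp_pos: [0.4582, 0.2596, 0.0268]
orientation: [-1.571, -0.028, 0.029]
contact_force: [-0.3, -0.7, 0.1]
grip_width: -0.0001
```

```bash
python3 -m jog '0 0 0 0 5 0 0; 0 0 0 0 1 -4 0; 0 0 0 0 0 -4 0; 0 0 0 0 0 -4 0; 0 0 0 0 0 -4 0'; python3 -m jog '0 0 0 0 0 -5 0; 0 0 0 0 0 -5 0; 0 0 0 0 0 -5 0; 0 0 0 0 0 -5 0; 0 0 0 0 0 -5 0'
```

```text
clock: 9.5
tcp_pos: [0.4588, 0.2436, 0.0209]
orientation: [-1.57, -0.028, 0.028]
contact_force: [0.0, 2.7, -2.0]
grip_width: -0.0
clock: 9.92
tcp_pos: [0.4596, 0.2184, 0.0209]
orientation: [-1.57, -0.029, 0.029]
contact_force: [-1.0, 3.3, -1.5]
grip_width: -0.0002
```

```bash
python3 -m jog '0 0 0 0 0 -5 0; 0 0 0 0 0 -5 0; 0 0 0 0 0 -5 0; 0 0 0 0 0 -5 0; 0 0 0 0 0 -4 0'; python3 -m jog '0 0 0 0 0 -3 0; 0 0 0 0 0 -2 0; 0 0 0 0 0 -2 0; 0 0 0 0 0 -2 0; 0 0 0 0 0 -2 0';  python3 -m jog '0 0 0 0 0 -1 0; 0 0 0 0 0 -1 0; 0 0 0 0 0 -1 0; 0 0 0 0 0 -1 0; 0 0 0 0 0 -1 0'
```

```text
clock: 10.33
tcp_pos: [0.4604, 0.194, 0.0209]
orientation: [-1.571, -0.028, 0.029]
contact_force: [-0.8, 3.2, -0.2]
grip_width: 0.0003
clock: 10.75
tcp_pos: [0.4608, 0.1838, 0.0209]
orientation: [-1.571, -0.029, 0.029]
contact_force: [-1.9, 3.2, 0.9]
grip_width: -0.0004
clock: 11.17
tcp_pos: [0.4611, 0.1788, 0.0209]
orientation: [-1.571, -0.029, 0.029]
contact_force: [-1.9, 1.9, 0.3]
grip_width: -0.0002
```

```bash
python3 -m jog '0 0 0 0 0 -1 0; 0 0 0 0 0 -1 0; 0 0 0 0 0 -1 0; 0 0 0 0 0 -1 0; 0 0 0 0 0 -1 0'; python3 -m jog '0 0 0 0 0 -1 0; 0 0 0 0 0 -1 0; 0 0 0 0 0 0 0; 0 0 0 0 0 0 0; 0 0 0 0 0 0 0'
```

```text
clock: 11.58
tcp_pos: [0.4612, 0.178, 0.021]
orientation: [-1.566, -0.031, 0.031]
contact_force: [-2.6, 16.0, -4.0]
grip_width: -0.0002
clock: 12.0
tcp_pos: [0.4611, 0.1779, 0.021]
orientation: [-1.565, -0.033, 0.033]
contact_force: [-3.6, 18.4, -4.1]
grip_width: 0.0002
```

It stopped hard at y=0.178 against a predicted 0.179, with the force at 18 N. I'll release into the middle of the well, lift out and check.

```bash
python3 -m jog '0 0 0 0 0 6 0; 0 0 0 0 0 4 0; 0 0 0 0 0 4 0; 0 0 0 0 0 2 0; 0 0 0 0 0 0 0'; python3 -m jog '0 0 0 0 -10 0 0; 0 0 0 0 -20 0 0; 0 0 0 0 -40 0 0; 0 0 0 0 -40 0 0; 0 0 0 0 -40 0 0'; python3 -m jog '0 0 0 0 -30 0 0; 0 0 0 0 0 -40 0; 0 0 0 0 0 -40 0; 0 0 0 0 0 -40 0; 0 0 0 0 0 -40 0'; python3 -m jog '0 0 0 0 0 -40 0; 0 0 0 0 0 0 0; 0 0 0 0 0 0 0; 0 0 0 0 0 0 0; 0 0 0 0 0 0 0'
python3 - <<'E'
from h import *
f=imaging.grab_frame("top"); cv2.imwrite("pics/t5.png",f["color"][:,:,::-1]);crop(f,165,130,315,240,5,"to5.png")
f=imaging.grab_frame("scene"); cv2.imwrite("pics/s5.png",f["color"][:,:,::-1])
E
```

```text
clock: 12.42
tcp_pos: [0.4611, 0.1875, 0.0209]
orientation: [-1.571, -0.029, 0.028]
contact_force: [0.2, 0.8, 0.8]
grip_width: 0.0002
clock: 12.83
tcp_pos: [0.4604, 0.1863, 0.1728]
orientation: [-1.572, -0.026, 0.028]
contact_force: [0.5, 1.5, 0.6]
grip_width: -0.0001
clock: 13.25
tcp_pos: [0.4661, 0.0257, 0.2017]
orientation: [-1.57, -0.029, 0.028]
contact_force: [0.9, 0.0, 0.4]
grip_width: -0.0003
clock: 13.67
tcp_pos: [0.468, -0.0111, 0.201]
orientation: [-1.57, -0.03, 0.03]
contact_force: [0.8, 0.1, -0.8]
grip_width: -0.0
```

View pics/to5.png

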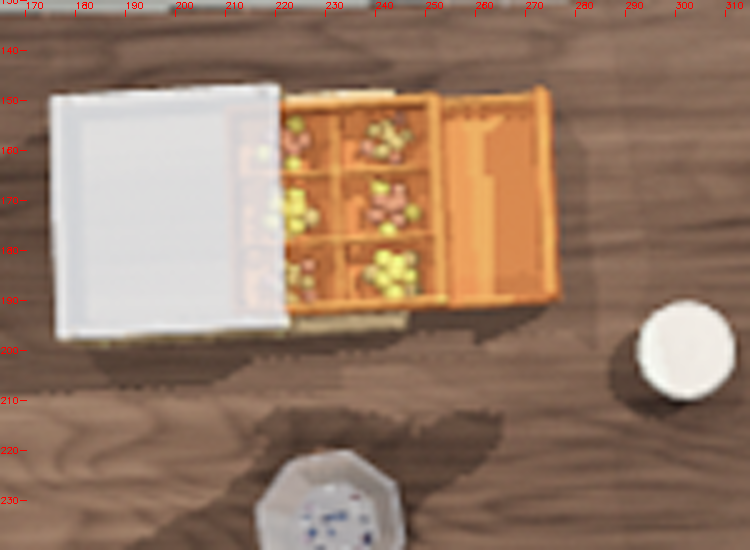

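View pics/t5.png

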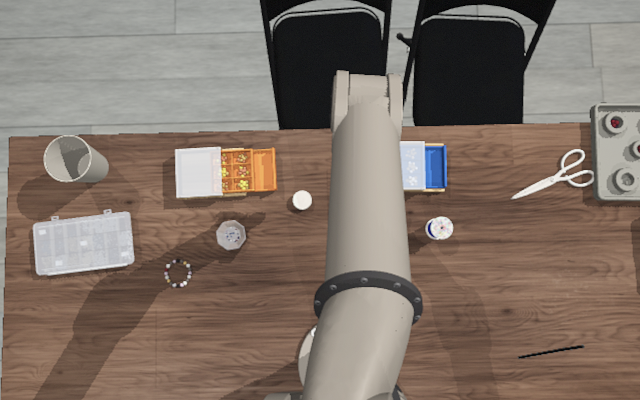

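View pics/s5.png

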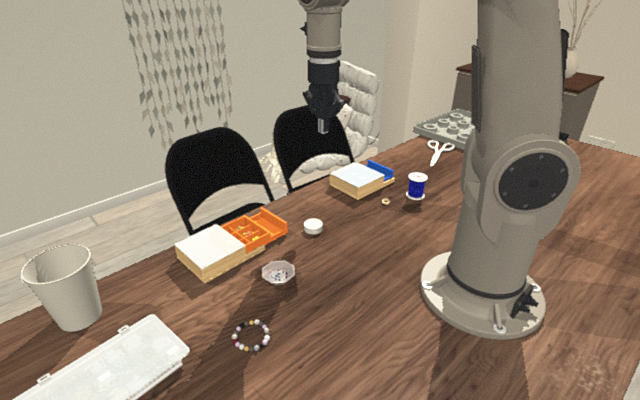

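The orange lip's outer edge is at about (275,150)–(277,190). It moved about 29 px, or 66 mm, as predicted for its stop. The blue tray is still home, and the jar (302,200), dish (231,235), spool (440,228) and ring (scene view) have not moved.

```bash
python3 -c "
from bench import r
print(r.hand_in())"
```

```text
the job is handed in; nothing more can be done
None
```

I pushed the blue tray fully home first, then hooked the orange tray's lip from inside its well and drew it out to its stop. Only the shut fingertips were used, with no pinching. The job was handed in at about 14 s on the robot's clock, with the arm well clear of everything.

- **Blue tray:** it travelled about 45 mm, which matches the 45.6 mm I measured beforehand. At the end of travel the force rose to 16 N while it moved only 0.1 mm.
- **Orange tray:** it travelled about 66 mm, against a predicted 66.6 mm, and stopped hard at 18 N. The fingertip ended at y = 0.178 m against a predicted 0.179 m.
- **Bystanders:** in the last pictures the jar, spool, dish and ring all stood where they started. The ring was checked only in the scene view, because the arm hid it from above.
- **One slip:** while backing off from the blue tray I typed a 10 mm downward shift by mistake. The fingers were already clear of the lip; the next force reading was about 0.5 N, with no sign of contact.

No check failed or disagreed.

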